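# Close the keeper over the sockets and hold the index plunger out

## Robot

A 6-joint arm with a two-finger parallel gripper is mounted at the origin on the work surface. World frame = base frame: x ahead of the robot, y to its left, z up, the work surface at z = 0. Lengths are in m, angles in rad, forces in N, time in s.
With the tool pointing down it reaches from about 0.35 to 0.975 m from the base axis. Payload 4.9 kg.
Tool frame: the origin (TCP) lies midway between the tips of the shut fingers; the grasp point (between the pads) lies 19 mm behind it (manip.hold_point_z is the distance from the TCP to the grasp point, in m); z points along the fingers, y is the line along which they close (so a half turn about z gives the same grasp; the last joint's range is limited). The gripper opens to 85 mm and grips with 20 to 120 N. Pads are 22 mm wide; open, the fingers measure 114 mm over their backs; the gripper's body (76 mm by 85 mm) begins 54 mm behind the grasp point. The pads swing forward as they close: fully open they stand 13 mm farther back than shut.
Start: joints at [1.115, 0.053, 1.613, -0, 1.476, -0.119], TCP at [0.207, 0.59, 0.231] pointing down, gripper open.
Joint ranges: [-3.01, 3.01], [-1.01, 2.22], [0.06, 2.58], [-1.02, 4.17], [0.09, 2.62], [-3.14, 3.14]. Speed limits (rad/s): [2.57, 2.57, 3.14, 3.14, 3.14, 3.14].

## Interface

Orientations are given as a unit quaternion [w, x, y, z].
In Python, from plant import manip gives the robot as it stands. The module is installed in compiled form; this text tells all that it offers.
- The arm moves only by the shell command python3 -m jog 'ROWS' [OPENING]. ROWS is JSON, one flat list of numbers, 6 for each row, row after row: the shift along the tool's x, y, z in units of 0.1 m (1.0 is 0.1 m), then the turn, a rotation vector about the tool's x, y, z in units of 180 degrees (1.0 is 180 degrees). A call has 1 to 8 rows; each row is the pose to reach, as a shift and turn from the pose commanded when the call began, along the tool's axes at that moment, turning the shorter way round; what a row does not reach only later rows make up. A row lasts 1/8 s, in which the tool goes at most 62.5 mm and 10.7 degrees, less where a joint would pass 70% of its speed; a pose out of reach is approached as far as the arm can. A call with a number of a shift or a turn outside -1 to 1 is refused whole. A call with a gripper value outside its range is refused whole. OPENING is the finger opening in mm, from 0 to 85.4, set as the call begins (- or left out, the last holds). The fingers move at their own pace and stop on an object; the grip force is fixed at half the most. Time passes only in rows, so rows that repeat a pose let the fingers close. It gives the time, the measured TCP pose, the force, the opening and the grip force at its end, in the units of the state.
- manip.state(): the state, without advancing time (a new reading comes with each control period).
- manip.grab_frame(name): name is "scene" or "top" or "wrist"; returns a dict with "img" (384x512x3 uint8, blue, green, red), "z_map" (384x512 float32, m along the optical axis (not along the pixel's ray), 0 where there is no reading), "fx", "fy", "cx", "cy" (pixels), "xyz" and "attitude" of the camera in the world; the wrist camera has in their place "T_tool_cam" (4x4, takes a point from camera to tool coordinates, whose origin is the TCP and whose axes are the flange's). Camera axes: x right, y up, looking along -z (the intrinsics and any distortion apply to the point x, -y, -z); pixel columns grow to the right and rows downward; lengths in m; the calibration is good to about 2 mm. A picture is of the moment at which its call begins: read the wrist's pose just before it.
- manip.job_done(): hands the job in; it is judged then, once.
The state is a dict: "time": time; "joint_pos": joint angles; "joint_vel": joint speeds; "joint_efforts": joint torques, N m; "tool_pos": TCP position; "tool_rot": TCP orientation; "contact_force": force on the tool from outside, world axes, zero at the start; "ft_torque": the same for the moment, N m; "gripper_width": opening from 0.0 (shut) to 1.0 (fully open); "grasp_force": force on a finger pad.
Only numpy, scipy, OpenCV 4.12 (cv2) and the standard library are available. Lean on these libraries where they do the work, as an engineer would, in place of code of your own. Each camera call takes 0.05 s, during which the arm holds its last target. There are 200 camera calls.

## Task

On the socket turntable, swing the yellow keeper bar shut over the sockets until it snaps into its catch; only then take hold of the black knob of the sprung index plunger, pull it fully up out of its seat hole and keep holding it there so that I can turn the table. Finish while still holding the knob fully up, with the keeper still shut, the sockets in their tray and everything else on the bench left where it is.

Things in the scene. Friction and masses are not known exactly. Their poses are not given: they have to be found in the camera images.
- fixture: Turntable fixture, fixed to the bench: dark steel plate 240 x 240 x 12 mm under a round aluminium table, 220 mm across, top 28 mm above the bench. Origin: centre of the plate's underside; z up; the plate's sides run along x and y. A blue tray (50 mm along x, 105 mm along y, rim 54 mm up) in the middle holds three sockets. Nothing on it is taller than the keeper's handle (132 mm).
- keeper_hinge (a point): Point on the keeper bar's vertical hinge axis, 113 mm above the bench, at fixture (0, 68) mm; the pivot post ends below the bar's boss (top 93 mm). The grey catch post with the sprung ball stands across the tray at fixture (0, -78) mm; its stop lug, on the fixture's +x side, is 86 mm tall.
- keeper_handle (a point): Grasp point of the keeper's handle: red upright round post, 16 mm diameter, on the bar's free end, 133 mm from the hinge axis. This point is 113 mm above the bench; the post runs from 88 mm (top of the bar) to 132 mm. The yellow bar is 16 mm wide, 10 mm thick, swings level, underside 78 mm up (a 3 mm rib under its tip), clear over the sockets (tops 70 mm or lower).
- keeper (a joint): Angle of the bar, rad: 0 shut against its stop, 1.4 widest. At angle q the handle is at fixture (-133 sin q, 68 - 133 cos q) mm: closing swings it towards fixture +x, to (0, -65) mm. It swings freely (under 0.5 N) and stays where left; from about 0.07 to 0.03 rad it must be pushed over a sprung ball, some 3 to 4 N at the handle, then it snaps to 0 and is kept there.
- plunger_knob (a point): Centre of the plunger's knob: black upright cylinder, 28 mm diameter, 32 mm tall, red disc on top, at fixture (69, 69) mm; 106 mm above the bench when home, rises with the plunger. Below it a steel barrel, 22 mm diameter, top 86 mm up (4 mm under the knob), on a grey bracket 34 mm wide, top 62 mm up, that reaches outwards to fixture (106, 106) mm.
- plunger (a joint): Lift of the plunger, m: 0 home, 0.014 fully up against its stop (straight up). The 10 mm steel pin enters the table's seat hole 9 mm deep when home. A spring pushes it down, 4 N at home to 10 N fully up; let go, it drops home.
- seat_hole (a point): Mouth of the seat hole in the round table's top, under the plunger, 28 mm above the bench.
- socket0_mid (a point): Centre of a steel socket, upright cylinder 25 mm in diameter, 38 mm tall, loose in the tray under the path of the keeper bar. Stays there.
- socket1_mid (a point): Centre of a steel socket, upright cylinder 23 mm in diameter, 36 mm tall, loose in the tray under the path of the keeper bar. Stays there.
- socket2_mid (a point): Centre of a steel socket, upright cylinder 21 mm in diameter, 34 mm tall, loose in the tray under the path of the keeper bar. Stays there.
- screwdriver_mid (a point): Middle of a screwdriver with an orange handle, 200 mm long, lying on the bench beside the fixture. Leave alone.
- jar_mid (a point): Centre of an amber jar, 60 mm in diameter, 80 mm tall, standing beyond the fixture. Leave alone.
- wrench_mid (a point): Middle of a steel wrench, 180 mm long, lying on the left of the bench. Leave alone.
- glue_mid (a point): Centre of a yellow glue bottle, 60 mm in diameter, 140 mm tall, at one side of the bench. Leave alone.
- spray_can_mid (a point): Centre of a blue can, 58 mm in diameter, 130 mm tall, at one side of the bench. Leave alone.

How it is judged:
On the way, in this order (a step that is already met when the one before it is completed fails the run):
1. the keeper bar is shut in its catch, the plunger still home (value of joint keeper below 0.03 rad and value of joint plunger below 0.003 m), for 0.2 s.
2. the plunger is pulled fully up by the fingers with the keeper shut (value of joint keeper below 0.03 rad and value of joint plunger above 0.0115 m and contact force between the fingers and plunger above 2 N), for 0.3 s.
At the end, for the whole second after the job is handed in: The fingers hold the plunger's knob (over 2 N) with the plunger at least 11.5 mm up of its 14 mm, the keeper bar is in its catch (under 0.03 rad), the sockets are within 15 mm and the other things within 20 mm of where they started (all of step 2 and not (distance of socket0_mid from where it was at the start of the episode above 0.015 m) and not (distance of socket1_mid from where it was at the start of the episode above 0.015 m) and not (distance of socket2_mid from where it was at the start of the episode above 0.015 m) and not (distance of screwdriver_mid from where it was at the start of the episode above 0.02 m) and not (distance of jar_mid from where it was at the start of the episode above 0.02 m) and not (distance of wrench_mid from where it was at the start of the episode above 0.02 m) and not (distance of glue_mid from where it was at the start of the episode above 0.02 m) and not (distance of spray_can_mid from where it was at the start of the episode above 0.02 m)); the arm keeps its last pose, push and grip.
It fails at once if the plunger is pulled out while the keeper is open (value of joint plunger above 0.006 m and value of joint keeper above 0.06 rad).
It fails at once if a socket is knocked out of its place in the tray (distance of any of socket0_mid, socket1_mid, socket2_mid from where it was at the start of the episode above 0.015 m).
It fails at once if something else on the bench is disturbed (distance of any of screwdriver_mid, jar_mid, wrench_mid, glue_mid, spray_can_mid from where it was at the start of the episode above 0.02 m).
It also fails if it takes over 45 s, if anything falls off the work surface, if the arm or the gripper's body presses on something with over 40 N, if the wrist force passes 120 N, or if a joint passes its speed limit or range.

## Working session

There is one attempt and no reset: what is moved stays moved. The work goes in short steps, Python scripts to look and compute and a shell command to move; the robot and the scene stay as the last step left them, time stands still between calls to the robot, and variables do not carry over. Pictures are saved under pics/ and viewed, at most 10 in all, crops included, and the job is handed in when it is done.

```bash
mkdir -p pics
cat > h.py <<'E'
import numpy as np, cv2
from scipy.spatial.transform import Rotation as R
from plant import manip
def rot(q): return R.from_quat([q[1],q[2],q[3],q[0]]).as_matrix()
def cam(name):
    s=manip.state(); f=manip.grab_frame(name)
    if 'T_tool_cam' in f:
        T=np.eye(4);T[:3,:3]=rot(s['tool_rot']);T[:3,3]=s['tool_pos'];T=T@np.array(f['T_tool_cam'])
        f['M'],f['o']=T[:3,:3],T[:3,3]
    else:
        f['M'],f['o']=rot(f['attitude']),np.array(f['xyz'])
    return f
def ray(f,u,v):
    return f['M']@np.array([(u-f['cx'])/f['fx'],-(v-f['cy'])/f['fy'],-1.0])
def onz(f,u,v,z):
    d=ray(f,u,v); return f['o']+d*(z-f['o'][2])/d[2]
def cloud(f):
    v,u=np.mgrid[:384,:512]; Z=f['z_map']
    p=np.stack([(u-f['cx'])/f['fx']*Z,-(v-f['cy'])/f['fy']*Z,-Z],-1)
    return p@f['M'].T+f['o']
E
python3 - <<'E'
from h import *
print(manip.state())
for n in ['top','scene']:
    f=cam(n); cv2.imwrite(f'pics/{n}0.png',f['img']); print(n,f['o'],f['M'].round(3).tolist(),f['fx'],f['cx'],f['cy'],[k for k in f])
    np.savez(f'{n}0.npz',**{k:f[k] for k in ['img','z_map','fx','fy','cx','cy','M','o']})
E
```

```text
{'time': 0.0, 'joint_pos': array([ 1.11499274e+00,  5.33452697e-02,  1.61431154e+00,  1.28243358e-06,
        1.47602073e+00, -1.18973375e-01]), 'joint_vel': array([-0.00200333, -0.00185993,  0.00082424,  0.00024284,  0.00122522,
        0.00016402]), 'joint_efforts': array([ 1.44610326e-04, -3.93690634e+01, -3.70167124e+01, -1.29260175e-04,
        7.43972138e-03, -1.11121028e-05]), 'tool_pos': array([0.20626219, 0.5893098 , 0.23005974]), 'tool_rot': array([-2.96091485e-04,  1.67620060e-01,  9.85851119e-01, -9.99509398e-04]), 'contact_force': array([-0.34440889, -0.30771448,  0.26004599]), 'ft_torque': array([0.00281404, 0.02789412, 0.03706382]), 'grasp_force': 0.0, 'gripper_width': 0.9999474193492743}
top [ 0.44669806 -0.02950578  1.25667775] [[0.007, 0.998, -0.067], [-1.0, 0.007, -0.01], [-0.01, 0.068, 0.998]] 355.829556445951 249.10854933189017 192.65117458664076 ['img', 'z_map', 'fx', 'fy', 'cx', 'cy', 'xyz', 'attitude', 'M', 'o']
scene [1.0433787  0.46193463 0.86919084] [[-0.688, -0.525, 0.502], [0.726, -0.514, 0.457], [0.018, 0.679, 0.734]] 349.15794958554955 251.8619446754813 193.03045294294142 ['img', 'z_map', 'fx', 'fy', 'cx', 'cy', 'xyz', 'attitude', 'M', 'o']
```

View pics/top0.png

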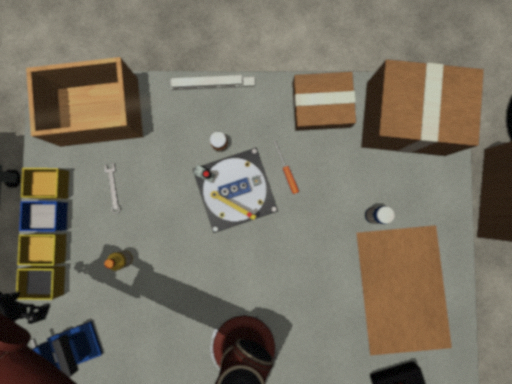

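View pics/scene0.png

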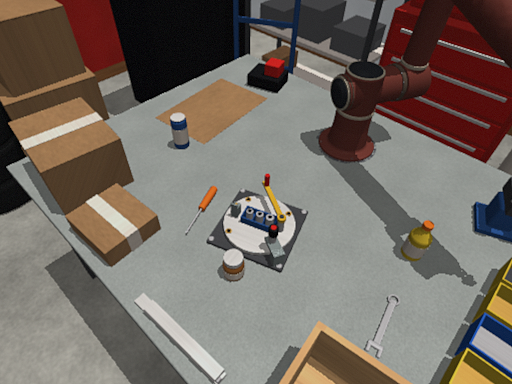

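The top view shows the fixture centred near (235,190). The knob's red disc is near (207,174), the keeper's hinge near (214,194) and its red handle near (251,215). The scene view shows the same layout: handle (267,178), knob (273,229), jar (233,264).

Run:
```python
from h import *
for n,(x0,y0,x1,y1) in {'top':(185,140,285,240),'scene':(200,165,320,275)}.items():
    f=dict(np.load(f'{n}0.npz')); img=f['img']; hsv=cv2.cvtColor(img,cv2.COLOR_BGR2HSV)
    m=(((hsv[...,0]<6)|(hsv[...,0]>172))&(hsv[...,1]>130)&(hsv[...,2]>60)).astype(np.uint8)
    mm=np.zeros_like(m);mm[y0:y1,x0:x1]=m[y0:y1,x0:x1]
    k,l,st,c=cv2.connectedComponentsWithStats(mm)
    for i in range(1,k):
        if st[i,4]>3: print(n,'red',st[i],c[i].round(1),'z.122',onz(f,*c[i],.122).round(4),'z.132',onz(f,*c[i],.132).round(4))
    if n=='top':
        ym=((hsv[...,0]>18)&(hsv[...,0]<32)&(hsv[...,1]>140)).astype(np.uint8)
        v,u=np.where(ym[y0:y1,x0:x1]);pts=np.array([onz(f,a+x0,b+y0,.088)[:2] for a,b in zip(u,v)])
        k,l,st,c=cv2.connectedComponentsWithStats(ym[y0:y1,x0:x1])
        for i in range(1,k):
            if st[i,4]>20:
                v,u=np.where(l==i);P=np.array([onz(f,a+x0,b+y0,.088)[:2] for a,b in zip(u,v)],np.float32);print('bar',cv2.minAreaRect(P))
        d=(hsv[...,2]<75).astype(np.uint8); dm=np.zeros_like(d);dm[y0:y1,x0:x1]=d[y0:y1,x0:x1]
        k,l,st,c=cv2.connectedComponentsWithStats(dm); i=1+st[1:,4].argmax(); v,u=np.where(l==i)
        P=np.array([onz(f,a,b,.012)[:2] for a,b in zip(u,v)],np.float32);r=cv2.minAreaRect(P);print('plate',r,cv2.boxPoints(r))
        cv2.imwrite('pics/topz.png',cv2.resize(img[130:250,175:295],(600,600),interpolation=2))
```

```text
top red [203 171   7   6  30] [206.  173.4] z.122 [0.5844 0.1209 0.122 ] z.132 [0.5832 0.1196 0.132 ]
top red [248 213   3   3   7] [249. 214.] z.122 [ 0.4553 -0.0183  0.122 ] z.132 [ 0.4552 -0.0184  0.132 ]
bar ((0.4784649908542633, 0.021553920581936836), (0.07331152260303497, 0.0073035890236496925), 59.51659393310547)
plate ((0.659884512424469, -0.015905629843473434), (0.09517700225114822, 0.036662809550762177), 67.94361114501953) [[ 0.6250243  -0.05312756]
 [ 0.659004   -0.06689514]
 [ 0.6947447   0.0213163 ]
 [ 0.66076505  0.03508388]]
scene red [265 174   5  12  48] [266.7 179.2] z.122 [ 0.4599 -0.0106  0.122 ] z.132 [ 0.4677 -0.0042  0.132 ]
scene red [270 224   7   6  31] [273.1 226.9] z.122 [0.5826 0.1221 0.122 ] z.132 [0.5887 0.1267 0.132 ]
```

View pics/topz.png

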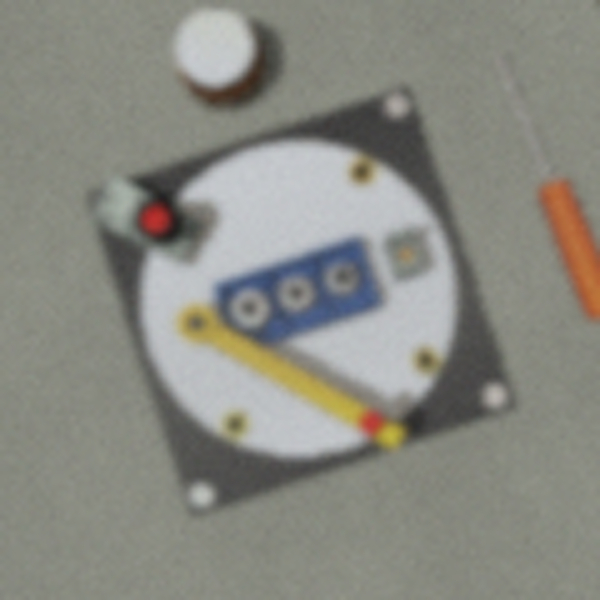

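The zoom shows plate corners near (92,190), (408,88), (512,405) and (195,515). The knob is at (155,219), hinge boss (195,322), handle (372,422) and catch post (410,253). The fixture's +y direction therefore points left and slightly down.

```bash
cat >> h.py <<'E'
def rel(goal_xyz,yaw_y):
    """shift/turn from present pose to TCP goal, tool down, tool y at yaw_y (deg)"""
    s=manip.state(); M=rot(s['tool_rot']); a=np.radians(yaw_y)
    y=np.array([np.cos(a),np.sin(a),0]); z=np.array([0,0,-1.]); G=np.c_[np.cross(y,z),y,z]
    return (M.T@(np.array(goal_xyz)-s['tool_pos'])*10).round(3), (R.from_matrix(M.T@G).as_rotvec()/np.pi).round(4)
E
python3 - <<'E'
from h import *
f=dict(np.load('top0.npz'))
C=np.array([onz(f,a/5+175-.4,b/5+130-.4,.012)[:2] for a,b in [(92,190),(408,88),(512,405),(195,515)]])
print(C.round(4),C.mean(0)); L=[np.linalg.norm(C[i]-C[i-1]) for i in range(4)];print(L)
ex=(C[0]-C[3])+(C[1]-C[2]); yaw=np.arctan2(ex[1],ex[0]); ey=(C[0]-C[1])+(C[3]-C[2]); print(np.degrees(yaw),np.degrees(np.arctan2(ey[1],ey[0]))-90)
knob=np.array([.5835,.1215]); 
yaw=np.radians(np.degrees([yaw,np.arctan2(ey[1],ey[0])-np.pi/2]).mean()); Rz=np.array([[np.cos(yaw),-np.sin(yaw)],[np.sin(yaw),np.cos(yaw)]])
c2=knob-Rz@[.069,.069]; print('centre via knob',c2)
c=(C.mean(0)+c2)/2; h=np.array([.456,-.0165]); l=Rz.T@(h-c)-[0,.068]; print('handle rel hinge',l,np.hypot(*l),'q',np.arctan2(-l[0],-l[1]))
q=np.arctan2(-l[0],-l[1])
for t in np.r_[np.linspace(q,0,8),-.06]: print(round(t,3),(c+Rz@[-.133*np.sin(t),.068-.133*np.cos(t)]).round(4))
print(rel([*h,.20],np.degrees(yaw)), rel([*h,.20],np.degrees(yaw)+180))
E
```

```text
[[ 0.6181  0.1816]
 [ 0.6921 -0.0409]
 [ 0.4687 -0.1149]
 [ 0.3905  0.1056]] [0.54235229 0.03289162]
[np.float64(0.23989045373855877), np.float64(0.2344915027105355), np.float64(0.23532924296646832), np.float64(0.23393418512133923)]
18.397919111129294 18.958249817770493
centre via knob [0.54023133 0.03403674]
handle rel hinge [-0.09680079 -0.08801795] 0.13083406673472747 q 0.8328838373300854
0.833 [ 0.4549 -0.0184]
0.714 [ 0.4692 -0.0252]
0.595 [ 0.4842 -0.0303]
0.476 [ 0.4996 -0.0336]
0.357 [ 0.5154 -0.0351]
0.238 [ 0.5312 -0.0346]
0.119 [ 0.5469 -0.0323]
0.0 [ 0.5621 -0.0281]
-0.06 [ 0.5696 -0.0253]
(array([-4.359, -4.892,  0.31 ]), array([-6.00e-04,  2.00e-04,  2.89e-01])) (array([-4.359, -4.892,  0.31 ]), array([-2.00e-04, -7.00e-04, -7.11e-01]))
```

```bash
for i in 1 2 3 4 5; do :; done
python3 -m jog '[-0.436,-0.489,0,0,0,0,-0.872,-0.978,0,0,0,0,-0.872,-0.978,0,0,0,0]' 36
python3 -m jog '[-0.436,-0.489,0,0,0,0,-0.872,-0.978,0,0,0,0,-0.872,-0.978,0,0,0,0]'
python3 -m jog '[-0.436,-0.489,0,0,0,0,-0.872,-0.978,0,0,0,0,-0.872,-0.978,0,0,0,0]'
python3 -m jog '[-0.436,-0.489,0,0,0,0,-0.872,-0.978,0,0,0,0,-0.872,-0.978,0,0,0,0]'
python3 -m jog '[-0.436,-0.489,0,0,0,0.059,-0.872,-0.978,0,0,0,0.118,-0.872,-0.978,0,0,0,0.177,-0.872,-0.978,0,0,0,0.236,-0.872,-0.978,0,0,0,0.289,-0.872,-0.978,0,0,0,0.289]'
python3 - <<'E'
from h import *
f=cam('wrist'); cv2.imwrite('pics/w1.png',f['img'])
np.savez('w1.npz',**{k:f[k] for k in ['img','z_map','fx','fy','cx','cy','M','o']})
hsv=cv2.cvtColor(f['img'],cv2.COLOR_BGR2HSV)
m=(((hsv[...,0]<6)|(hsv[...,0]>172))&(hsv[...,1]>130)&(hsv[...,2]>60)).astype(np.uint8)
k,l,st,c=cv2.connectedComponentsWithStats(m); P=cloud(f)
for i in range(1,k):
    if st[i,4]>40:
        p=P[(l==i)&(f['z_map']>0)]; print(st[i],c[i],p.mean(0).round(4),p.min(0).round(4),p.max(0).round(4), onz(f,*c[i],.132).round(4))
        t=p[p[:,2]>p[:,2].max()-.006];print('top',t.mean(0).round(4),len(t))
print(manip.state()['tool_pos'], rel([.456,-.017,.2],18.5))
E
```

```text
time: 0.48
tool_pos: [0.2572, 0.4659, 0.2303]
tool_rot: [-0.0, 0.169, 0.986, -0.001]
contact_force: [-0.3, 0.1, 0.1]
gripper_width: 0.422
grasp_force: 0.0
time: 0.85
tool_pos: [0.3074, 0.3458, 0.2312]
tool_rot: [0.0, 0.17, 0.986, 0.0]
contact_force: [1.1, 1.3, -0.4]
gripper_width: 0.421
grasp_force: 0.0
time: 1.23
tool_pos: [0.3576, 0.225, 0.2315]
tool_rot: [0.0, 0.17, 0.985, 0.0]
contact_force: [-0.0, 0.8, 0.4]
gripper_width: 0.418
grasp_force: 0.0
time: 1.6
tool_pos: [0.4076, 0.1041, 0.2315]
tool_rot: [-0.0, 0.17, 0.986, 0.0]
contact_force: [0.4, -0.2, 0.2]
gripper_width: 0.423
grasp_force: 0.0
time: 2.35
tool_pos: [0.4569, -0.0138, 0.2312]
tool_rot: [-0.0, 0.581, 0.814, 0.0]
contact_force: [0.5, 0.3, -0.3]
gripper_width: 0.423
grasp_force: 0.0
[446  72  21  22 338] [456.0591716   82.46449704] [0.5836 0.1224 0.1214] [0.5755 0.1142 0.1191] [0.5922 0.1313 0.1238] [0.5772 0.1197 0.132 ]
top [0.5836 0.1224 0.1214] 337
[250 178  16  17 209] [257.64593301 186.1291866 ] [ 0.4536 -0.0166  0.1304] [ 0.4465 -0.0244  0.1238] [ 0.4608 -0.0096  0.1327] [ 0.4535 -0.0161  0.132 ]
top [ 0.4537 -0.0166  0.1305] 205
[ 0.45677464 -0.01401147  0.23118715] (array([-0.026, -0.017,  0.312]), array([ 0.    , -0.0003,  0.0027]))
```

View pics/w1.png

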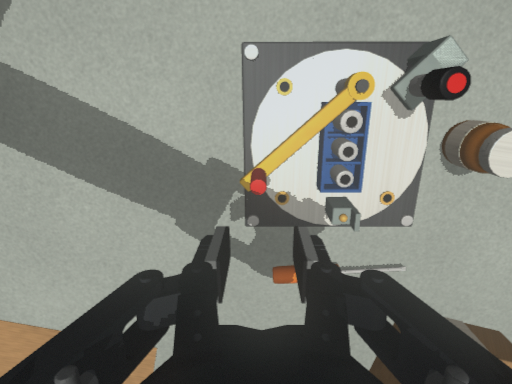

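The wrist view shows the handle top at (258,186), hinge boss (361,86), knob disc (456,82) and catch ball (343,217). The gripper is lined up with the fixture and just short of the handle. I'll refine the hinge position and then descend.

Run:
```python
from h import *
f=dict(np.load('w1.npz'))
hn=onz(f,361,86,.091)[:2]; print('hinge',hn,'ball',onz(f,343,217,.086))
h=np.array([.4537,-.0166]); k=np.array([.5836,.1224])
d=hn-h; print(np.hypot(*d))
v=k-hn; yaw=np.degrees(np.arctan2(v[1],v[0])-np.arctan2(.001,.069)); print('yaw',yaw,np.hypot(*v))
b=hn-onz(f,343,217,.086)[:2]; print('yaw2',np.degrees(np.arctan2(b[1],b[0]))-90)
a=np.radians(18.5); ex=np.array([np.cos(a),np.sin(a)]); ey=np.array([-ex[1],ex[0]])
hg=(hn+k-.069*ex-.001*ey)/2; q=np.arctan2(-(h-hg)@ex,-(h-hg)@ey); print(hg,q)
s=manip.state(); print('to handle',rel([*h,.096],18.5))
# tool-axes shifts from handle start along the arc
M=rot(s['tool_rot'])
for t in np.r_[np.linspace(q,0,8),-.04,-.08]:
    p=hg+.133*(-np.sin(t)*ex-np.cos(t)*ey); print(round(t,3),p.round(4),(M.T@np.r_[p-h,0]*10).round(3))
```

```text
hinge [0.5181351 0.0980095] ball [ 0.55981241 -0.0336854   0.086     ]
0.1314808752868636
yaw 19.603753696096454 0.06986092703743932
yaw2 17.560945085147395
[0.51830904 0.09878358] 0.8333361869109709
to handle (array([-0.016, -0.038,  1.352]), array([ 0.    , -0.0003,  0.0027]))
0.833 [ 0.4533 -0.0173] [-0.005 -0.006 -0.   ]
0.714 [ 0.4676 -0.0242] [-0.117  0.107 -0.   ]
0.595 [ 0.4825 -0.0293] [-0.214  0.231 -0.   ]
0.476 [ 0.498  -0.0327] [-0.296  0.367 -0.   ]
0.357 [ 0.5138 -0.0341] [-0.361  0.511 -0.   ]
0.238 [ 0.5296 -0.0337] [-0.409  0.662 -0.   ]
0.119 [ 0.5452 -0.0315] [-0.438  0.817 -0.   ]
0.0 [ 0.5605 -0.0273] [-0.449  0.975 -0.   ]
-0.04 [ 0.5655 -0.0256] [-0.449  1.028 -0.   ]
-0.08 [ 0.5705 -0.0236] [-0.446  1.081 -0.   ]
```

```bash
python3 -m jog '[-0.016,-0.038,0.4,0,0,0.003,-0.016,-0.038,0.8,0,0,0.003,-0.016,-0.038,0.8,0,0,0.003]'
python3 -m jog '[0,0,0.3,0,0,0,0,0,0.55,0,0,0,0,0,0.55,0,0,0]'
python3 -m jog '[0,0,0,0,0,0,0,0,0,0,0,0]' 24
python3 - <<'E'
from h import *
f=cam('wrist'); cv2.imwrite('pics/w2.png',f['img'])
E
```

```text
time: 2.78
tool_pos: [0.4509, -0.0171, 0.1478]
tool_rot: [-0.004, 0.586, 0.811, -0.001]
contact_force: [-0.5, -0.8, 0.7]
gripper_width: 0.42
grasp_force: 0.0
time: 3.15
tool_pos: [0.453, -0.0179, 0.0963]
tool_rot: [-0.001, 0.586, 0.81, -0.0]
contact_force: [1.1, -0.1, 0.2]
gripper_width: 0.421
grasp_force: 0.0
time: 3.4
tool_pos: [0.4547, -0.0186, 0.0984]
tool_rot: [0.002, 0.587, 0.81, 0.001]
contact_force: [0.6, 0.0, -1.1]
gripper_width: 0.283
grasp_force: 0.0
```

View pics/w2.png

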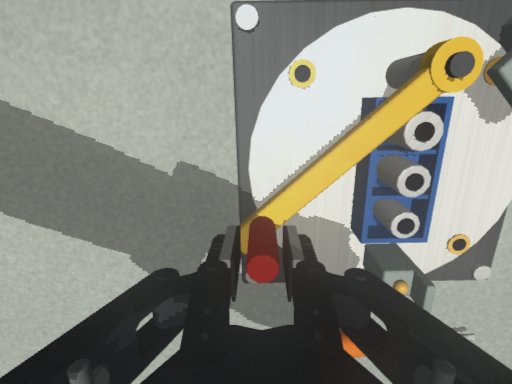

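The red post sits between the fingers at about (262,250). Next I'll sweep it along the arc.

```bash
python3 -m jog '[-0.11,0.107,0,0,0,0,-0.21,0.231,0,0,0,0,-0.292,0.367,0,0,0,0,-0.357,0.511,0,0,0,0,-0.405,0.662,0,0,0,0,-0.435,0.817,0,0,0,0,-0.44,0.86,0,0,0,0,-0.44,0.86,0,0,0,0]'
python3 -m jog '[-0.005,0.06,0,0,0,0,-0.01,0.11,0,0,0,0,-0.01,0.15,0,0,0,0,-0.01,0.18,0,0,0,0,-0.01,0.18,0,0,0,0]'
python3 - <<'E'
from h import *
f=cam('wrist'); cv2.imwrite('pics/w3.png',f['img']);s=manip.state();print(s['tool_pos'],s['contact_force'])
E
```

```text
time: 4.45
tool_pos: [0.5489, -0.0333, 0.0964]
tool_rot: [-0.0, 0.587, 0.81, -0.0]
contact_force: [0.2, -0.9, 0.4]
gripper_width: 0.28
grasp_force: 0.0
time: 5.08
tool_pos: [0.5665, -0.0287, 0.0964]
tool_rot: [0.0, 0.587, 0.81, 0.0]
contact_force: [0.9, -0.5, -0.5]
gripper_width: 0.278
grasp_force: 0.0
[ 0.56634025 -0.02874438  0.09632262] [ 0.10519661 -0.76107522 -0.3919769 ]
```

View pics/w3.png

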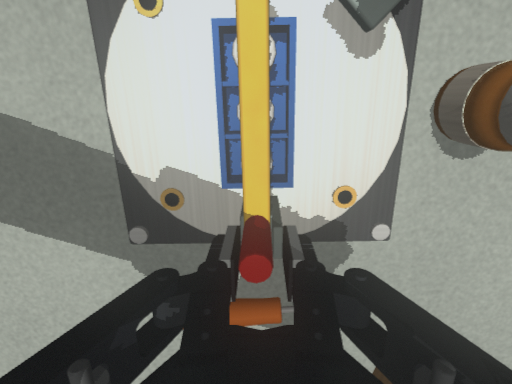

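The bar now lies nearly shut along the tray, with the post at (256,250) against the trailing finger. There is no contact force yet, so I'll push on in small steps until I feel the stop.

```bash
for i in 1; do python3 -m jog '[0,0.02,0,0,0,0,0,0.03,0,0,0,0,0,0.03,0,0,0,0]'; done | egrep 'pos|contact'
python3 -m jog '[0,0.02,0,0,0,0,0,0.03,0,0,0,0,0,0.03,0,0,0,0]' | egrep 'pos|contact'
python3 - <<'E'
from h import *
f=cam('wrist'); P=cloud(f); hsv=cv2.cvtColor(f['img'],cv2.COLOR_BGR2HSV)
m=((hsv[...,0]>18)&(hsv[...,0]<32)&(hsv[...,1]>140)&(abs(P[...,2]-.088)<.004)); p=P[m][:,:2]
vx,vy,x,y=cv2.fitLine(p.astype(np.float32),cv2.DIST_HUBER,0,.01,.01).ravel();print('bar dir',np.degrees(np.arctan2(vy,vx)),len(p),x,y)
m=((hsv[...,1]>100)&(abs(hsv[...,0].astype(int)-110)<12)&(hsv[...,2]>60)&(P[...,2]>.045)&(P[...,2]<.06)); p=P[m][:,:2].astype(np.float32); print('tray',cv2.minAreaRect(p))
E
```

```text
tool_pos: [0.5679, -0.0282, 0.0961]
contact_force: [-4.9, -2.0, 3.2]
tool_pos: [0.5681, -0.0282, 0.0959]
contact_force: [-15.5, -5.4, 10.0]
bar dir -70.836334 6241 0.5404189 0.036818363
tray ((0.5409882664680481, 0.03472082316875458), (0.049448251724243164, 0.10459733009338379), 19.11878776550293)
```

The bar direction (-70.8°) is perpendicular to the tray's x axis (19.1°) and there is 16 N on the stop, so the keeper is shut. I'll back off, rise, and move over to the knob.

```bash
python3 -m jog '[0,-0.07,0,0,0,0,0,-0.07,0,0,0,0,0,-0.07,-0.4,0,0,0,0,-0.07,-0.9,0,0,0,0,-0.07,-0.9,0,0,0]' | egrep 'pos|contact'
python3 - <<'E'
from h import *
f=cam('wrist'); P=cloud(f); hsv=cv2.cvtColor(f['img'],cv2.COLOR_BGR2HSV)
m=((hsv[...,0]>18)&(hsv[...,0]<32)&(hsv[...,1]>140)&(abs(P[...,2]-.088)<.004)); p=P[m][:,:2]
vx,vy,x,y=cv2.fitLine(p.astype(np.float32),cv2.DIST_HUBER,0,.01,.01).ravel();print('bar dir',np.degrees(np.arctan2(vy,vx)),len(p),x,y)
m=(((hsv[...,0]<6)|(hsv[...,0]>172))&(hsv[...,1]>130)&(hsv[...,2]>60)).astype(np.uint8)
k,l,st,c=cv2.connectedComponentsWithStats(m)
for i in range(1,k):
    if st[i,4]>40: print('red',st[i],P[(l==i)&(f['z_map']>0)].mean(0).round(4))
print(rel([.5836,.1224,.186],19.1),rel([.5836,.1224,.092],19.1))
E
```

```text
tool_pos: [0.5689, -0.0295, 0.1924]
contact_force: [0.4, 1.0, 0.4]
bar dir -70.90127 2933 0.5364202 0.047864627
red [344   0  23   9 160] [0.5854 0.1175 0.1214]
red [245 184  20  18 283] [ 0.562  -0.0262  0.1305]
(array([1.39 , 0.628, 0.033]), array([ 0.0018,  0.0009, -0.0053])) (array([1.393, 0.623, 0.973]), array([ 0.0018,  0.0009, -0.0053]))
```

```bash
python3 -m jog '[0.4,0.18,0,0,0,0,0.8,0.36,0,0,0,0,0.8,0.36,0,0,0,0]' 50 | egrep 'pos|contact'
python3 -m jog '[0.3,0.13,0,0,0,0,0.58,0.265,0,0,0,0,0.58,0.265,0,0,0,0,0.58,0.265,0,0,0,0]' | egrep 'pos|contact'
python3 - <<'E'
from h import *
f=cam('wrist'); P=cloud(f); hsv=cv2.cvtColor(f['img'],cv2.COLOR_BGR2HSV)
m=(((hsv[...,0]<6)|(hsv[...,0]>172))&(hsv[...,1]>130)&(hsv[...,2]>60)).astype(np.uint8)
k,l,st,c=cv2.connectedComponentsWithStats(m)
for i in range(1,k):
    if st[i,4]>40: 
        p=P[(l==i)&(f['z_map']>0)].mean(0);print('red',st[i],p.round(4),rel([*p[:2],.092],19.1),manip.state()['gripper_width'])
E
```

```text
tool_pos: [0.5737, 0.0605, 0.1843]
contact_force: [-0.6, -0.5, 0.4]
tool_pos: [0.5813, 0.1206, 0.1852]
contact_force: [-0.3, -0.6, -0.2]
red [256 188  21  20 319] [0.5838 0.1224 0.1213] (array([0.012, 0.03 , 0.935]), array([-0.0004,  0.    , -0.0056])) 0.585222311627929
```

```bash
python3 -m jog '[0.012,0.03,0.4,0,0,-0.005,0.012,0.03,0.75,0,0,-0.005,0.012,0.03,0.92,0,0,-0.005,0.012,0.03,0.92,0,0,-0.005]' | egrep 'pos|contact'
python3 -m jog '[0,0,0,0,0,0,0,0,0,0,0,0,0,0,0,0,0,0,0,0,0,0,0,0]' 10
python3 - <<'E'
from h import *
f=cam('wrist'); cv2.imwrite('pics/w4.png',f['img'])
E
```

```text
tool_pos: [0.5832, 0.1228, 0.0929]
contact_force: [0.0, 0.5, 1.3]
time: 8.52
tool_pos: [0.5845, 0.1231, 0.0966]
tool_rot: [0.001, 0.58, 0.814, -0.0]
contact_force: [-4.3, -3.4, 5.1]
gripper_width: 0.308
grasp_force: 59.4
```

View pics/w4.png

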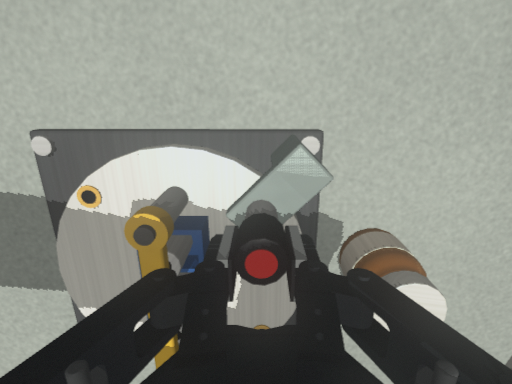

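The fingers hold the knob at (261,263) with 59 N. Now I'll pull it up gently.

```bash
python3 -m jog '[0,0,-0.03,0,0,0,0,0,-0.06,0,0,0,0,0,-0.09,0,0,0,0,0,-0.11,0,0,0,0,0,-0.11,0,0,0,0,0,-0.11,0,0,0]' | egrep 'pos|contact|grasp'
python3 -m jog '[0,0,-0.02,0,0,0,0,0,-0.02,0,0,0]' | egrep 'pos|contact|grasp'
python3 - <<'E'
from h import *
f=cam('wrist'); P=cloud(f); hsv=cv2.cvtColor(f['img'],cv2.COLOR_BGR2HSV)
m=(((hsv[...,0]<6)|(hsv[...,0]>172))&(hsv[...,1]>130)&(hsv[...,2]>60)).astype(np.uint8)
k,l,st,c=cv2.connectedComponentsWithStats(m)
for i in range(1,k):
    if st[i,4]>40: print('red',st[i],P[(l==i)&(f['z_map']>0)].mean(0).round(4))
s=manip.state();print(s['tool_pos'],s['contact_force'])
E
```

```text
tool_pos: [0.5844, 0.1231, 0.105]
contact_force: [3.5, -4.4, -8.8]
grasp_force: 59.4
tool_pos: [0.5843, 0.1231, 0.1069]
contact_force: [4.1, -4.4, -9.4]
grasp_force: 59.5
red [245 250  33  29 772] [0.5836 0.1224 0.1315]
[0.58433227 0.12313743 0.10684263] [ 3.59535051 -4.04909404 -9.48770712]
```

```bash
python3 -m jog '[0,0,-0.02,0,0,0,0,0,-0.02,0,0,0]' | egrep 'pos|contact|grasp'
python3 -m jog '[0,0,-0.02,0,0,0,0,0,-0.02,0,0,0]' | egrep 'pos|contact|grasp'
python3 -m jog '[0,0,-0.01,0,0,0,0,0,-0.01,0,0,0]' | egrep 'pos|contact|grasp'
python3 - <<'E'
from h import *
f=cam('wrist'); P=cloud(f); hsv=cv2.cvtColor(f['img'],cv2.COLOR_BGR2HSV)
m=(((hsv[...,0]<6)|(hsv[...,0]>172))&(hsv[...,1]>130)&(hsv[...,2]>60)).astype(np.uint8)
k,l,st,c=cv2.connectedComponentsWithStats(m)
for i in range(1,k):
    if st[i,4]>40: print('red',st[i],P[(l==i)&(f['z_map']>0)].mean(0).round(4))
E
```

```text
tool_pos: [0.5843, 0.1231, 0.1087]
contact_force: [4.9, -4.0, -9.1]
grasp_force: 59.6
tool_pos: [0.5843, 0.1231, 0.1106]
contact_force: [5.1, -3.5, -11.5]
grasp_force: 59.6
tool_pos: [0.5842, 0.1231, 0.1108]
contact_force: [6.9, -3.4, -13.1]
grasp_force: 59.9
red [245 249  34  30 773] [0.5836 0.1224 0.1353]
```

The disc has risen 14.0 mm and the force is climbing past the spring's 10 N, so the plunger is at its stop. I'll hold there, do a last check of the keeper, and then hand in.

```bash
python3 -m jog '[0,0,0,0,0,0,0,0,0,0,0,0,0,0,0,0,0,0,0,0,0,0,0,0]'
python3 - <<'E'
from h import *
f=cam('scene'); cv2.imwrite('pics/s5.png',cv2.resize(f['img'][150:290,180:340],(640,560),interpolation=2))
E
```

```text
time: 10.92
tool_pos: [0.5842, 0.1231, 0.1107]
tool_rot: [0.0, 0.58, 0.814, -0.0]
contact_force: [6.9, -3.1, -12.6]
gripper_width: 0.308
grasp_force: 60.0
```

View pics/s5.png

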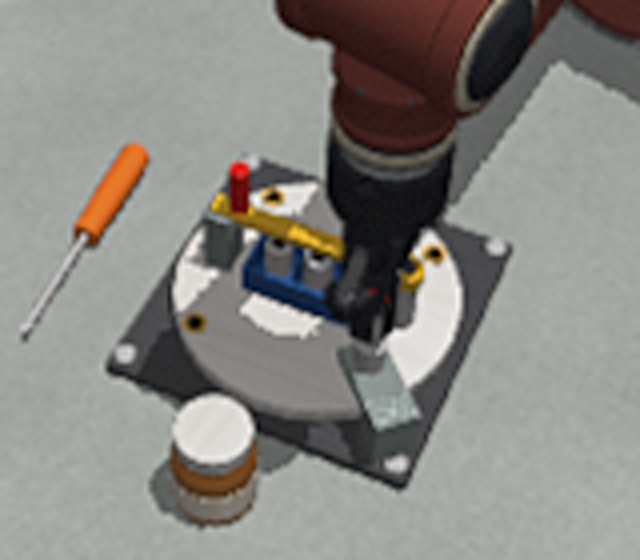

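The keeper is shut with its handle at (240,187) above the catch post. The knob is held up at (375,295), and the sockets, jar and screwdriver have not moved.

```bash
python3 -c "
from plant import manip
print(manip.job_done())"
```

```text
the job is handed in; nothing more can be done
None
```

The keeper bar is shut in its catch, the gripper is holding the plunger knob fully up (about 14 mm), nothing else in view has moved, and the job was handed in at about 11 s; the hand-in gave no verdict.

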